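# Wedge up a sagging motor plate, level on top

### The arm

A 6-joint arm with a two-finger parallel gripper is mounted at the origin on the work surface. World frame = base frame: x ahead of the robot, y to its left, z up, the work surface at z = 0. Lengths are in m, angles in degrees, forces in N, time in s.
With the tool pointing down it reaches from about 0.4 to 0.825 m from the base axis. Payload 7 kg.
Tool frame: the origin (TCP) lies midway between the tips of the shut fingers; the grasp point (between the pads) lies 19 mm behind it; z points along the fingers, y is the line along which they close (so a half turn about z gives the same grasp; the last joint's range is limited). The gripper opens to 88 mm and grips with 3 to 60 N. Pads are 19 mm wide; open, the fingers measure 130 mm over their backs; the gripper's body (78 mm by 193 mm) begins 47 mm behind the grasp point.
Start: joints at [-54.54, 20.546, 0.682, 0, -70.136, -16.507], TCP at [0.219, -0.638, 0.227] pointing down, gripper open.
Joint ranges: [-176.03, 176.03], [-82.01, 121.73], [-58.28, 71.71], [-173.87, 95.51], [-174.79, -0.11], [-173.66, 173.66]. Speed limits (degrees/s): [136.94, 136.94, 172.46, 180, 180, 180].

### API

Orientations are given as [roll, pitch, yaw] about the fixed x, y, z axes, in that order (R = Rz(yaw) Ry(pitch) Rx(roll)).
In Python, from plant import ctrl gives the robot as it stands. The module is installed in compiled form; this text tells all that it offers.
- The arm moves only by the tool send_rows, never from a script. Its argument "plan" is a list that holds one entry, the list of rows, each a list of 6 numbers: the shift along the tool's x, y, z in cm, then the turn, a rotation vector about the tool's x, y, z in degrees. A call has 1 to 8 rows; each row is the pose to reach, as a shift and turn from the pose commanded when the call began, along the tool's axes at that moment; what a row does not reach only later rows make up. A row lasts 1/12 s, in which the tool goes at most 41.7 mm and 7.16 degrees, less where a joint would pass 70% of its speed; a pose out of reach is approached as far as the arm can. A call with a gripper value outside its range is refused whole. "fingers" is the opening, from 0 (shut) to 1 (fully open), set as the call begins (left out, the last holds). The fingers move at their own pace and stop on an object; the grip force is fixed at half the most. Time passes only in rows, so rows that repeat a pose let the fingers close. It gives the time, the measured TCP pose, the force, the opening and the grip force at its end, in the units of the state.
- ctrl.get_obs(): the state, without advancing time (a new reading comes with each control period).
- ctrl.snapshot(name): name is "scene" or "top" or "wrist"; returns a dict with "img" (384x512x3 uint8, red, green, blue), "K" (3x3 intrinsics, pixels), "k1" (the pictures are not rectified: a ray, as slopes to the right and down, at radius r is drawn at 1 + k1 r^2 times it, then the intrinsics apply), "pose" (4x4, takes a point from camera to world coordinates). Camera axes: x right, y down, z forward; pixel columns grow to the right and rows downward; lengths in m; the calibration is good to about 2 mm. A picture is of the moment at which its call begins. There is no depth.
- ctrl.close_job(): hands the job in; it is judged then, once.
The state is a dict: "clock": time; "joint_pos": joint angles; "qvel": joint speeds; "tau": joint torques, N m; "tool_pos": TCP position; "orientation": TCP orientation; "force": force on the tool from outside, world axes, zero at the start; "moment": the same for the moment, N m; "opening": finger opening in m; "gripper_force": force on a finger pad.
Only numpy, scipy, OpenCV 4.12 (cv2) and the standard library are available. Lean on these libraries where they do the work, as an engineer would, in place of code of your own. Each camera call takes 0.05 s, during which the arm holds its last target. There are 200 camera calls.

### The job

Balance the little yellow level lengthwise on the round top of the blue motor, bubble side up, and let go of it. Then take the orange wedge by its wooden grip and, with it flat on the bench, push its thin end under the yellow front lip of the motor plate until the plate has just come up off its rubber rests, by about 5 mm so that the motor sits level, with the level still balanced on top. Finish with the gripper still holding the wedge in place; touch neither the plate nor the motor to lift it, and leave the wrench, jar and parts bin where they are.

Things in the scene. Friction and masses are not known exactly. Their poses are not given: they have to be found in the camera images.
- level: small yellow spirit level, a block 90 long (its x) x 22 wide (y) x 24 high (z) mm, black ends, green bubble window on its top, about 80 g. Origin: centre of its underside. It starts lying on the bench, top up
- crown (a point): top line of the motor, at its middle, 85 mm from the hinge, 88 mm above the plate (113 mm above the bench); axes as the mount's. The motor housing lies along x: 40 mm radius, straight for 70 mm, round-ended, 150 mm overall. The level goes here, its length along x
- mount: green steel plate 215 x 140 x 8 mm with the blue motor fixed on it (about 1.6 kg; some 6 N at the lip lift it), hinged along its far edge on a fixed stand. Origin: on the hinge axis, 27.5 mm above the bench, at the plate's top face; x points from lip to hinge (the way to push the wedge), z up. It rests on pads at its sides, sagging 0.025 rad towards the lip. Under its middle, 106 mm of open bench
- lip (a point): middle of the yellow lip along the plate's near edge: a round bar of 6 mm radius, 140 mm long, 220 mm from the hinge. This point is on the bar's own axis: 18 mm above the bench at rest (12 mm gap below the bar), 23.5 mm when the plate is level. The motor's near end is 60 mm behind it. The plate drops back when not supported
- wedge: orange plastic wedge, 40 mm wide, 160 g. Origin: on its underside below the grip; x points to the thin end, z up. The heel, 25 mm high, ends at x = -17.5 mm; on it, above the origin, stands a wooden grip 30 mm (x) by 26 mm (y), from 24 to 72 mm above the bench. With the plate level, the lip's axis is 56 mm ahead of the origin along x; first touch is at 84 mm
- edge (a point): middle of the wedge's thin end, on its underside, 128 mm ahead of the wedge's origin along its x. Here it is 3 mm thick; the top rises 1 in 5 from here towards the grip, over 110 mm, to 25 mm
- wrench: steel wrench, 170 mm long, lying on the bench; leave it alone. Origin: centre of its underside
- jar: closed glass jar with red lid, 64 mm across, 80 mm high; leave it alone. Origin: centre of its underside
- bin: yellow open parts bin with bolts, 110 x 90 x 50 mm; leave it alone. Origin: centre of its underside
Mind the look-alikes: they are no part of the job. Of the things that look like the level, the largest one is meant. What is shaped like the wedge but purple is not meant.

How it is judged:
By the outcome, as a careful person would: the job done as asked, in the order asked, and still so for the second after the job is handed in, while the arm keeps its last pose, push and grip.
It also fails if it takes over 70 s, if anything falls off the work surface, if the arm or the gripper's body presses on something with over 40 N, if the wrist force passes 120 N, or if a joint passes its speed limit or range.

## Working session

There is one attempt and no reset: what is moved stays moved. The work goes in short steps, Python scripts to look and compute and a tool call to move; the robot and the scene stay as the last step left them, time stands still between calls to the robot, and variables do not carry over. Pictures are saved under pics/ and viewed, at most 10 in all, crops included, and the job is handed in when it is done.

Besides the shell and the picture viewer there is one more tool, called after "Call:" as a command line: name --argument value ..., lists and objects as JSON in quotes. send_rows: Moves the arm, as the interface text tells. Its arguments: {"type":"object","properties":{"plan":{"type":"array","items":{"type":"array","items":{"type":"array","items":{"type":"number"}}}},"fingers":{"type":"number"}},"required":["plan"]}

```bash
mkdir -p pics; cat > h.py <<'E'
import numpy as np, cv2
from scipy.spatial.transform import Rotation as R
from plant import ctrl
def snap(n,f=None):
    s=ctrl.snapshot(n); s={k:(np.array(v) if k!='img' else v) for k,v in s.items()}
    if f: cv2.imwrite('pics/'+f,cv2.cvtColor(s['img'],cv2.COLOR_RGB2BGR))
    np.savez('last_%s.npz'%n,**s)
    return s
def ray(s,uv):
    uv=np.asarray(uv,float).reshape(-1,1,2)
    d=np.array([float(s['k1']),0,0,0])
    x=cv2.undistortPoints(uv,s['K'].astype(float),d,None,None,None).reshape(-1,2) if 0 else cv2.undistortPoints(uv,s['K'].astype(float),d).reshape(-1,2)
    r=np.c_[x,np.ones(len(x))]@s['pose'][:3,:3].T
    return s['pose'][:3,3],r
def plane(s,uv,z):
    o,r=ray(s,uv); t=(z-o[2])/r[:,2]
    return o+r*t[:,None]
def proj(s,P):
    T=np.linalg.inv(s['pose']); P=np.atleast_2d(P)
    return cv2.projectPoints((P@T[:3,:3].T+T[:3,3]).reshape(-1,1,3),np.zeros(3),np.zeros(3),s['K'].astype(float),np.array([float(s['k1']),0,0,0]))[0].reshape(-1,2)
E
python3 - <<'E'
from h import *
a=snap('scene');b=snap('top')
im=np.vstack([a['img'],b['img']])
for n,i in(('scene',a),('top',b)):
    cv2.imwrite(f'pics/{n}1.png',cv2.resize(cv2.cvtColor(i['img'],cv2.COLOR_RGB2BGR),(800,600),interpolation=cv2.INTER_CUBIC)); print(i['K'],i['k1'],i['pose'].round(3))
print(ctrl.get_obs())
E
```

```text
[[477.64469578   0.         250.06855467]
 [  0.         477.64469578 199.33016473]
 [  0.           0.           1.        ]] -0.028464837807830254 [[ 0.774  0.421 -0.473  1.196]
 [ 0.633 -0.507  0.585 -0.786]
 [ 0.006 -0.752 -0.659  0.958]
 [ 0.     0.     0.     1.   ]]
[[398.45939891   0.         259.19768865]
 [  0.         398.45939891 183.12160363]
 [  0.           0.           1.        ]] -0.03949893562576973 [[ 0.024 -0.997  0.068  0.481]
 [-0.999 -0.026 -0.027 -0.024]
 [ 0.029 -0.067 -0.997  1.254]
 [ 0.     0.     0.     1.   ]]
{'clock': 0.1, 'joint_pos': array([-5.45393724e+01,  2.05859343e+01,  6.38228089e-01, -1.78154617e-02,
       -7.01367307e+01, -1.65072423e+01]), 'qvel': array([ 0.05749033, -0.05932564,  0.06699797,  0.0714929 ,  0.00979483,
       -0.11879586]), 'tau': array([-1.22962847e-03, -5.84163380e+01,  2.93754154e+01,  7.01558679e+00,
        1.01915500e-02, -6.80142057e-05]), 'tool_pos': array([ 0.21906712, -0.63798496,  0.22572587]), 'orientation': array([ 1.79914284e+02, -7.93548009e-03, -1.61052674e+02]), 'force': array([-0.09758561,  0.59585869,  0.44149293]), 'moment': array([ 0.01228507,  0.00071361, -0.01696357]), 'gripper_force': 0.0, 'opening': 0.08742989823962176}
```

View pics/scene1.png

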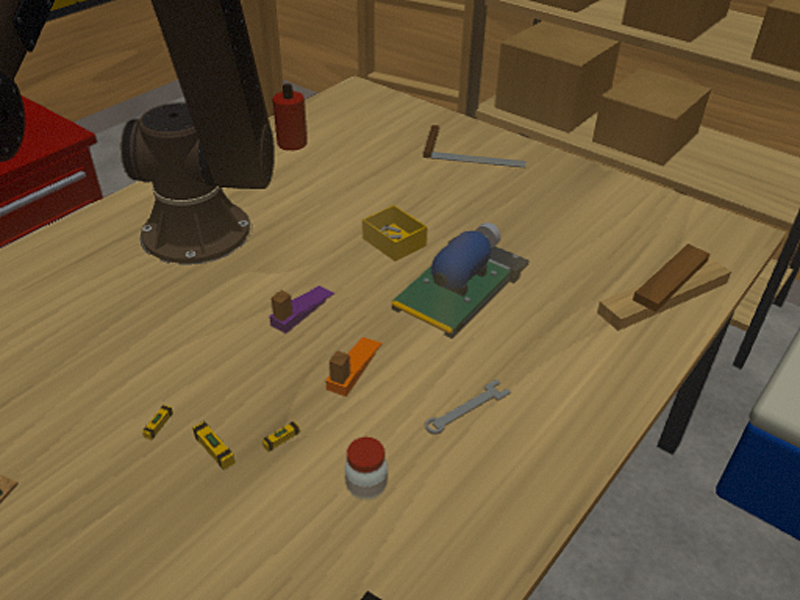

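View pics/top1.png

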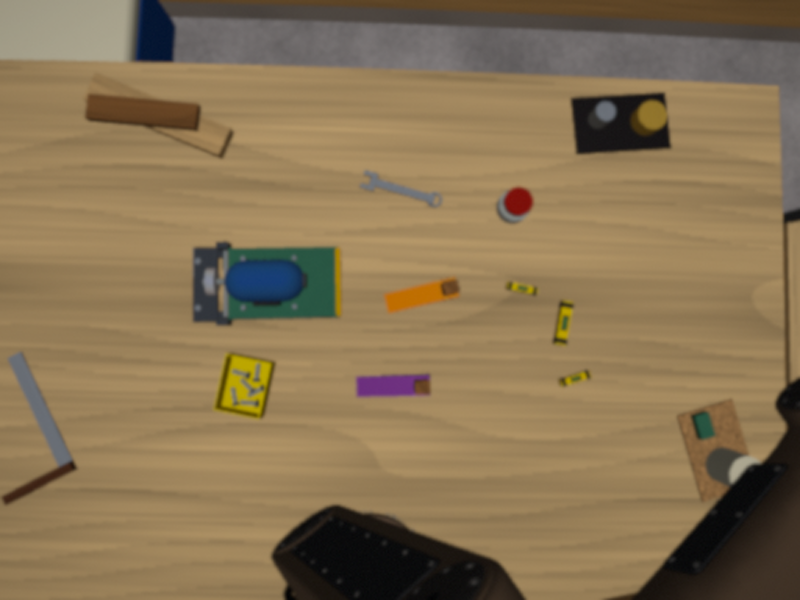

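The top view shows the level (largest yellow) at (565,322), orange wedge (422,295), mount with lip at (338,282), all in 800x600 pixels; the mount's x runs to image left (world +y).

```bash
python3 - <<'E'
from h import *
b=dict(np.load('last_top.npz')); a=dict(np.load('last_scene.npz'))
def masks(s):
    h=cv2.cvtColor(s['img'],cv2.COLOR_RGB2HSV); H,S,V=cv2.split(h)
    sat=(S>110)
    return dict(orange=sat&(H>=7)&(H<=15)&(S>200)&(V>140),yellow=sat&(H>=20)&(H<=32)&(S>170)&(V>90),green=sat&(H>55)&(H<95),blue=sat&(H>100)&(H<125))
for n,s in(('top',b),('scene',a)):
  for k,m in masks(s).items():
    cs,_=cv2.findContours(m.astype(np.uint8),cv2.RETR_EXTERNAL,cv2.CHAIN_APPROX_NONE)
    for c in cs:
        if len(c)<20: continue
        z=dict(orange=.015,yellow=.024,green=.025,blue=.07)[k]
        P=plane(s,c.reshape(-1,2),z)[:,:2]*1000
        r=cv2.minAreaRect(P.astype(np.float32))
        if np.hypot(*(np.array(r[0])-[500,0]))>600: continue
        print(n,k,cv2.contourArea(c),c.reshape(-1,2).mean(0).round(),np.round(r[0],1),np.round(r[1],1),round(r[2],1), cv2.boxPoints(r).round().tolist())
E
```

```text
top yellow 47.5 [367. 242.] [ 389.9 -397.5] [14.6 58.7] 19.1 [[373.0, -372.0], [393.0, -428.0], [406.0, -423.0], [387.0, -367.0]]
top yellow 1116.0 [156. 247.] [362.2 252.5] [ 96.2 113.9] 79.9 [[298.0, 215.0], [410.0, 195.0], [427.0, 290.0], [315.0, 310.0]]
top yellow 141.0 [360. 206.] [ 500.7 -374.8] [24.8 66.7] 80.9 [[466.0, -382.0], [532.0, -392.0], [536.0, -368.0], [470.0, -357.0]]
top yellow 40.5 [333. 184.] [ 567.9 -289.5] [55.3 14.6] 79.0 [[555.0, -315.0], [570.0, -318.0], [580.0, -264.0], [566.0, -261.0]]
top yellow 85.0 [216. 180.] [570.7  77. ] [130.1   9.3] 1.8 [[506.0, 80.0], [506.0, 70.0], [636.0, 74.0], [636.0, 84.0]]
top green 1344.5 [179. 180.] [564.8 187.2] [132.7 200.5] 2.5 [[494.0, 284.0], [503.0, 84.0], [635.0, 90.0], [627.0, 290.0]]
top blue 1074.0 [169. 179.] [563.6 212.4] [ 77.3 145.2] 1.5 [[523.0, 284.0], [527.0, 139.0], [604.0, 141.0], [600.0, 286.0]]
scene orange 233.5 [228. 232.] [552.7 -94.5] [ 39.2 127.3] 10.5 [[522.0, -35.0], [545.0, -161.0], [584.0, -154.0], [560.0, -28.0]]
scene yellow 17.0 [145. 294.] [ 552.8 -389.7] [22.5 20.5] 74.4 [[540.0, -398.0], [560.0, -403.0], [566.0, -382.0], [546.0, -376.0]]
scene yellow 160.0 [135. 281.] [ 502.8 -378.8] [22.8 62.6] 80.1 [[470.0, -385.0], [532.0, -395.0], [536.0, -373.0], [474.0, -362.0]]
scene yellow 76.0 [181. 277.] [ 581.4 -299.4] [43.4 25.1] 79.7 [[565.0, -319.0], [590.0, -323.0], [598.0, -280.0], [573.0, -276.0]]
scene yellow 65.5 [100. 268.] [ 399.7 -407. ] [15.6 44.3] 18.8 [[385.0, -389.0], [399.0, -431.0], [414.0, -425.0], [400.0, -384.0]]
scene yellow 106.0 [270. 202.] [577.7  68.7] [135.8  14.6] 1.8 [[510.0, 74.0], [510.0, 59.0], [646.0, 64.0], [645.0, 78.0]]
scene yellow 859.5 [254. 150.] [363.3 251.9] [134.  161.5] 79.0 [[271.0, 202.0], [430.0, 171.0], [455.0, 302.0], [297.0, 333.0]]
scene blue 142.0 [304. 158.] [567.8 264.2] [ 41.5 106.9] 29.7 [[523.0, 300.0], [576.0, 208.0], [612.0, 228.0], [559.0, 321.0]]
```

```bash
cat > go.py <<'E'
import sys; from h import *
def go(x,y,z,yaw,tilt=None):
    o=ctrl.get_obs(); p=np.array(o['tool_pos'])*1000; Rc=R.from_euler('xyz',o['orientation'],degrees=True)
    Rt=R.from_euler('xyz',[180,0,yaw],degrees=True)
    if tilt: Rt=R.from_rotvec(tilt,degrees=True)*Rt
    print('t',round(o['clock'],2),'at',p.round(1),np.round(o['orientation'],2),'F',np.round(o['force'],1),'open',round(o['opening']*1000,1),o['gripper_force'])
    print('shift cm',(Rc.inv().apply(np.array([x,y,z])-p)/10).round(2),'rot',(Rc.inv()*Rt).as_rotvec(degrees=True).round(2))
if __name__=='__main__': go(*map(float,sys.argv[1:]))
E
python3 go.py 501 -375 180 171.2
python3 - <<'E'
from h import *
s=dict(np.load('last_top.npz'))
h=cv2.cvtColor(s['img'],cv2.COLOR_RGB2HSV)
print(h[185:200:3,250:290:6].tolist())
E
```

```text
t 0.1 at [ 219.1 -638.   225.7] [ 1.7991e+02 -1.0000e-02 -1.6105e+02] F [-0.1  0.6  0.4] open 87.4 0.0
shift cm [-35.21  15.71   4.59] rot [ 0.08 -0.03 27.75]
[[[18, 116, 161], [16, 156, 176], [16, 220, 189], [17, 252, 191], [17, 255, 191], [17, 248, 187], [14, 166, 112]], [[16, 225, 187], [17, 255, 191], [17, 255, 190], [17, 255, 191], [18, 255, 190], [18, 255, 189], [15, 201, 128]], [[17, 255, 191], [17, 255, 191], [17, 255, 190], [17, 254, 191], [17, 251, 191], [17, 230, 187], [17, 169, 161]], [[17, 255, 191], [17, 255, 191], [17, 255, 190], [16, 224, 187], [15, 159, 168], [18, 116, 158], [18, 107, 155]], [[17, 255, 190], [16, 222, 186], [16, 156, 173], [17, 116, 161], [18, 106, 161], [18, 106, 161], [19, 107, 162]]]
```

Call:
send_rows --plan '[[[-3.5, 1.6, 0.5, 0, 0, 3.5], [-7.5, 3.3, 1, 0, 0, 7], [-11, 4.9, 1.5, 0, 0, 10.5], [-14.5, 6.5, 2, 0, 0, 14], [-18, 8, 2.5, 0, 0, 17.5], [-21.5, 9.6, 3, 0, 0, 21], [-25, 11.1, 3.5, 0, 0, 24.5], [-28.5, 12.7, 4, 0, 0, 27.7]]]' --fingers 1

```text
clock: 0.77
tool_pos: [0.4485, -0.4241, 0.1861]
orientation: [180.0, -0.0, 171.1]
force: [1.3, -0.7, 0.6]
opening: 0.0875
gripper_force: 0.0
```

```bash
python3 go.py 501 -375 180 171.2
```

```text
t 0.77 at [ 448.5 -424.1  186.1] [ 1.7999e+02 -2.0000e-02  1.7107e+02] F [ 1.3 -0.7  0.6] open 87.5 0.0
shift cm [-4.43  5.67  0.61] rot [ 0.01 -0.02 -0.13]
```

Call:
send_rows --plan '[[[-1.5, 1.9, 0.2, 0, 0, 0], [-3, 3.8, 0.4, 0, 0, 0], [-4.4, 5.7, 0.6, 0, 0, 0], [-4.4, 5.7, 0.6, 0, 0, 0]]]'

```text
clock: 1.1
tool_pos: [0.502, -0.3734, 0.1796]
orientation: [180.0, -0.0, 171.4]
force: [0.2, -0.8, 0.8]
opening: 0.0876
gripper_force: 0.0
```

```bash
python3 - <<'E'
from h import *
s=snap('wrist','w1.png'); print(s['pose'].round(3)); o=ctrl.get_obs(); print(o['tool_pos'],o['orientation'],o['force'])
b=dict(np.load('last_top.npz')); h=cv2.cvtColor(b['img'],cv2.COLOR_RGB2HSV)
m=((h[...,0]>=14)&(h[...,0]<=18)&(h[...,1]>190)&(h[...,2]>165)).astype(np.uint8); m[:150]=0;m[230:]=0;m[:,:230]=0;m[:,310:]=0
c=max(cv2.findContours(m,cv2.RETR_EXTERNAL,cv2.CHAIN_APPROX_NONE)[0],key=len); P=plane(b,c.reshape(-1,2),.012)[:,:2]*1000
r=cv2.minAreaRect(P.astype(np.float32)); print('wedge',r,cv2.boxPoints(r).round())
E
```

```text
[[ 0.149  0.951  0.27   0.429]
 [ 0.989 -0.143 -0.04  -0.361]
 [ 0.     0.273 -0.962  0.337]
 [ 0.     0.     0.     1.   ]]
[ 0.50074608 -0.37442769  0.17978237] [ 1.79974823e+02 -6.34417442e-02  1.71411238e+02] [-0.71883371  0.21922878 -0.06708322]
wedge ((548.5913696289062, -87.93836212158203), (36.94649124145508, 136.79995727539062), 14.816604614257812) [[ 513.  -27.]
 [ 548. -159.]
 [ 584. -149.]
 [ 549.  -17.]]
```

View pics/w1.png

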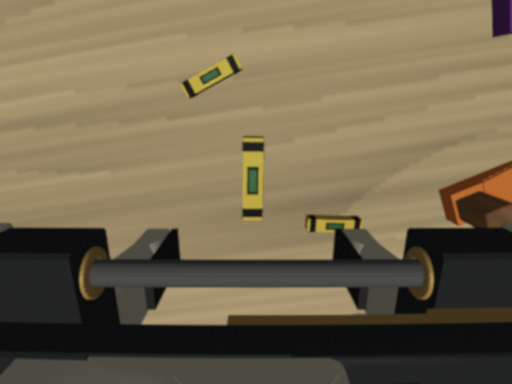

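The level's top is at pixels x 243–264, y 137–218 with a small level close to it at (333,222); wedge heel at (470,200).

```bash
python3 - <<'E'
from h import *
s=dict(np.load('last_wrist.npz')); h=cv2.cvtColor(s['img'],cv2.COLOR_RGB2HSV)
y=(h[...,0]>=20)&(h[...,0]<=32)&(h[...,1]>170)&(h[...,2]>90)
m=(y|(h[...,2]<60)|((h[...,0]>50)&(h[...,0]<95)&(h[...,1]>90))).astype(np.uint8)
for name,mm in(('all',m),('yel',y.astype(np.uint8))):
  m2=mm.copy(); m2[:120]=0; m2[226:]=0; m2[:,:225]=0; m2[:,285:]=0
  c=max(cv2.findContours(m2,cv2.RETR_EXTERNAL,cv2.CHAIN_APPROX_NONE)[0],key=len).reshape(-1,2)
  print(c.min(0),c.max(0)); r=cv2.minAreaRect(plane(s,c,.024)[:,:2].astype(np.float32)*1000); print(name,r,cv2.boxPoints(r).round(1).tolist())
m2=m.copy(); m2[:200]=0; m2[:,:300]=0; m2[:,365:]=0; m2[228:]=0
c=np.argwhere(m2)[:,::-1]; print('small',plane(s,[[c[:,0].min(),222],[c[:,0].max(),222],[333,215],[333,232]],.015)[:,:2]*1000)
print(proj(s,[.5007,-.3744,0.0]))
E
```

```text
[248 168] [256 192]
all ((499.78271484375, -376.0374755859375), (8.549609184265137, 26.015830993652344), 81.43616485595703) [[486.29998779296875, -378.29998779296875], [512.0, -382.20001220703125], [513.2999877929688, -373.70001220703125], [487.6000061035156, -369.8999938964844]]Traceback (most recent call last):
  File "<stdin>", line 7, in <module>
ValueError: max() iterable argument is empty
```

```bash
python3 - <<'E'
from h import *
s=dict(np.load('last_wrist.npz')); h=cv2.cvtColor(s['img'],cv2.COLOR_RGB2HSV)
print(h[205,236:272:3].tolist(), h[[130,140,145,214,218,222],253].tolist())
m=((h[...,1]>150)|(h[...,2]<75)).astype(np.uint8)
m2=m.copy(); m2[:125]=0; m2[226:]=0; m2[:,:225]=0; m2[:,285:]=0
c=max(cv2.findContours(m2,cv2.RETR_EXTERNAL,cv2.CHAIN_APPROX_NONE)[0],key=len).reshape(-1,2)
print(c.min(0),c.max(0)); r=cv2.minAreaRect(plane(s,c,.024)[:,:2].astype(np.float32)*1000); print(r,cv2.boxPoints(r).round(1).tolist())
print('small',plane(s,[[306,222],[360,222],[333,215],[333,232]],.015)[:,:2]*1000)
E
```

```text
[[20, 86, 149], [20, 87, 149], [24, 125, 165], [25, 161, 190], [25, 162, 189], [25, 162, 189], [25, 162, 189], [25, 163, 188], [25, 161, 189], [22, 98, 148], [19, 86, 142], [20, 85, 141]] [[20, 85, 156], [26, 154, 181], [0, 8, 33], [0, 10, 26], [24, 163, 180], [20, 86, 145]]
[243 143] [262 219]
((502.16693115234375, -375.94873046875), (19.88780975341797, 82.826416015625), 80.77493286132812) [[459.70001220703125, -379.1000061035156], [541.5, -392.3999938964844], [544.5999755859375, -372.79998779296875], [462.8999938964844, -359.5]]
small [[ 558.97890991 -323.36262774]
 [ 568.23329835 -262.55403323]
 [ 555.17968727 -292.36151837]
 [ 575.80400281 -293.98518256]]
```

```bash
python3 go.py 499.8 -376 6 171.3
```

```text
t 1.15 at [ 500.7 -374.4  179.8] [ 1.7997e+02 -6.0000e-02  1.7141e+02] F [-0.7  0.2 -0.1] open 87.7 0.0
shift cm [ 0.05 -0.18 17.38] rot [ 0.03 -0.06  0.11]
```

Call:
send_rows --plan '[[[0, -0.2, 4, 0, 0, 0], [0, -0.2, 8, 0, 0, 0], [0, -0.2, 11.5, 0, 0, 0], [0, -0.2, 14, 0, 0, 0], [0, -0.2, 15.8, 0, 0, 0], [0, -0.2, 16.8, 0, 0, 0], [0, -0.2, 17.3, 0, 0, 0], [0, -0.2, 17.3, 0, 0, 0]]]' --fingers 0.6

```text
clock: 1.82
tool_pos: [0.4987, -0.3783, 0.0069]
orientation: [180.0, -0.1, 171.2]
force: [0.1, 0.6, -0.2]
opening: 0.0528
gripper_force: 0.0
```

Call:
send_rows --plan '[[[0, 0, 0, 0, 0, 0], [0, 0, 0, 0, 0, 0], [0, 0, 0, 0, 0, 0], [0, 0, 0, 0, 0, 0], [0, 0, 0, 0, 0, 0], [0, 0, 0, 0, 0, 0]]]' --fingers 0

```text
clock: 2.32
tool_pos: [0.4997, -0.3781, 0.0082]
orientation: [-180.0, 0.1, 171.3]
force: [-0.5, 1.5, 3.4]
opening: 0.022
gripper_force: 30.0
```

Call:
send_rows --plan '[[[0, 0, -1, 0, 0, 0], [0, 0, -3, 0, 0, 0], [0, 0, -6, 0, 0, -4], [0, 0, -10, 0, 0, -10], [0, 1, -14, 0, 0, -17], [0, 3, -18, 0, 0, -24], [0, 6, -21.5, 0, 0, -31], [0, 9, -24, 0, 0, -38]]]'

```text
clock: 2.98
tool_pos: [0.5124, -0.2926, 0.2479]
orientation: [-179.9, 0.1, -150.5]
force: [2.1, 0.1, -0.3]
opening: 0.0218
gripper_force: 30.0
```

```bash
python3 go.py 567 100 250 -88.2
```

```text
t 2.98 at [ 512.4 -292.6  247.9] [-1.7988e+02  9.0000e-02 -1.5049e+02] F [ 2.1  0.1 -0.3] open 21.8 29.99145269393921
shift cm [-24.09  31.48  -0.23] rot [-1.500e-01  2.000e-02 -6.229e+01]
```

Call:
send_rows --plan '[[[-2.2, 2.9, 0, 0, 0, -7], [-4.7, 6.1, 0, 0, 0, -14], [-7.1, 9.3, 0, 0, 0, -21], [-9.6, 12.5, 0, 0, 0, -28], [-12, 15.7, 0, 0, 0, -35], [-14.5, 18.9, 0, 0, 0, -42], [-17, 22.2, 0, 0, 0, -49], [-19.4, 25.4, 0, 0, 0, -56]]]'

```text
clock: 3.65
tool_pos: [0.5573, 0.0259, 0.2454]
orientation: [-180.0, 0.0, -94.4]
force: [0.6, -0.4, -0.3]
opening: 0.0218
gripper_force: 30.0
```

```bash
python3 go.py 567 100 250 -88.2
```

```text
t 3.65 at [557.3  25.9 245.4] [-1.7996e+02  2.0000e-02 -9.4390e+01] F [ 0.6 -0.4 -0.3] open 21.8 29.991138875484467
shift cm [-7.46 -0.41 -0.45] rot [-0.05  0.02 -6.19]
```

Call:
send_rows --plan '[[[-3, -0.2, -0.3, 0, 0, -2], [-5.5, -0.3, -0.5, 0, 0, -4.2], [-7.2, -0.4, -0.5, 0, 0, -6.2], [-7.4, -0.4, -0.5, 0, 0, -6.2], [-7.4, -0.4, -0.5, 0, 0, -6.2]]]'

```text
clock: 4.07
tool_pos: [0.5675, 0.0982, 0.2497]
orientation: [180.0, -0.0, -88.5]
force: [0.4, -0.2, -0.3]
opening: 0.0219
gripper_force: 30.0
```

```bash
python3 - <<'E'
from h import *
s=snap('wrist','w2.png'); print(s['pose'].round(3)); o=ctrl.get_obs(); print(o['tool_pos'],o['orientation'],o['force'])
P=np.array([[566.5,212,113],[571,77,18],[564,297,27]])/1000
print(proj(s,P))
E
```

```text
[[-1.    -0.026 -0.008  0.569]
 [-0.027  0.961  0.274  0.026]
 [ 0.001  0.274 -0.962  0.407]
 [ 0.     0.     0.     1.   ]]
[0.56738797 0.09728427 0.24969886] [ 1.79983252e+02 -8.68045017e-03 -8.85344728e+01] [-0.08309257  0.27584343 -0.37065643]
[[253.71561782 284.43807388]
 [253.32618805 150.21861602]
 [254.36529353 302.7591351 ]]
```

View pics/w2.png

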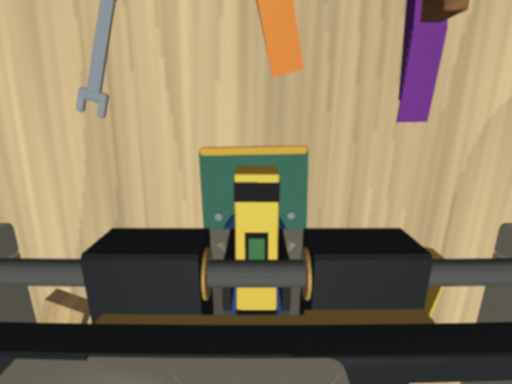

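Wrist view: lip bar from (200,152) to (308,149), plate corners near it, wedge thin end at (273–302,72), level held centred at x≈257.

```bash
python3 - <<'E'
from h import *
s=dict(np.load('last_wrist.npz')); h=cv2.cvtColor(s['img'],cv2.COLOR_RGB2HSV); H,S,V=cv2.split(h)
print('lipcol',h[151,215:300:20].tolist(),'or',h[50,280].tolist(),'gr',h[190,215].tolist(), 'win',h[247,250:266:4].tolist())
y=(H>=18)&(H<=30)&(S>150)&(V>100); y[:140]=0;y[165:]=0
c=max(cv2.findContours(y.astype(np.uint8),cv2.RETR_EXTERNAL,cv2.CHAIN_APPROX_NONE)[0],key=len).reshape(-1,2)
r=cv2.minAreaRect(plane(s,c,.021)[:,:2].astype(np.float32)*1000);print('lip',c.min(0),c.max(0),r,cv2.boxPoints(r).round(1).tolist())
g=(H>60)&(H<95)&(S>90)
for row in (165,180,195,210):
    x=np.flatnonzero(g[row,190:320])+190; print(row,x.min(),x.max()+1,(plane(s,[[x.min(),row],[x.max()+1,row]],.0235)[:,:2]*1000).round(1).tolist())
o=(H<=17)&(S>170)&(V>120); o[100:]=0; o[:,:240]=0;o[:,320:]=0
for row in (15,30,45,60): 
    x=np.flatnonzero(o[row]); zz=.003+.0001*(72-row); print(row,(plane(s,[[x.min(),row],[x.max()+1,row]],.006)[:,:2]*1000).round(1).tolist())
ys,xs=np.nonzero(o); print(ys.max(), xs[ys>ys.max()-4].min(),xs[ys>ys.max()-4].max())
print('edge',plane(s,[[273,75],[303,70]],.003)[:,:2]*1000)
w=g.copy(); w[:235]=0;w[262:]=0;w[:,:245]=0;w[:,270:]=0; ys,xs=np.nonzero(w); print('win',ys.min(),ys.max(),xs.min(),xs.max(), (plane(s,[[(xs.min()+xs.max())/2,(ys.min()+ys.max())/2],[257,173]],.2497-.007+.024)*1000).round(1))
b=dict(np.load('last_top.npz')); hb=cv2.cvtColor(b['img'],cv2.COLOR_RGB2HSV)
m=(hb[...,0]>100)&(hb[...,0]<125)&(hb[...,1]>110)
for col in (155,165,175,185):
    r_=np.flatnonzero(m[:,col]); r_=r_[(r_>140)&(r_<220)]; print(col,(plane(b,[[col,r_.min()-.5],[col,r_.max()+.5]],.073)[:,:2]*1000).round(1).tolist())
E
```

```text
lipcol [[22, 167, 209], [22, 168, 209], [22, 168, 208], [22, 170, 208], [22, 169, 208]] or [14, 175, 221] gr [77, 105, 109] win [[63, 104, 120], [64, 105, 124], [64, 105, 124], [64, 103, 124]]
lip [200 146] [306 154] ((571.4883422851562, 76.4499740600586), (134.86474609375, 9.22243881225586), 2.5704262256622314) [[503.8999938964844, 78.0], [504.29998779296875, 68.80000305175781], [639.0999755859375, 74.9000015258789], [638.5999755859375, 84.0999984741211]]
165 201 307 [[637.4, 96.9], [501.9, 93.3]]
180 202 306 [[636.6, 116.6], [501.7, 112.9]]
195 203 306 [[635.7, 136.8], [500.3, 133.1]]
210 204 306 [[634.8, 157.6], [498.8, 153.9]]
15 [[566.0, -82.3], [526.8, -83.5]]
30 [[561.8, -66.1], [522.3, -67.3]]
45 [[557.7, -49.5], [518.8, -50.7]]
60 [[553.4, -32.6], [515.3, -33.8]]
74 273 289
edge [[548.82648917 -15.70049178]
 [511.69702916 -22.68480473]]
win 238 259 248 264 [[567.3  93.7 266.7]
 [567.9  54.8 266.7]]
155 [[599.4, 253.2], [528.2, 250.3]]
165 [[603.2, 223.8], [526.0, 220.7]]
175 [[603.9, 194.2], [526.8, 191.2]]
185 [[601.8, 164.5], [533.5, 162.0]]
```

```bash
python3 -c "
from go import *
go(564.9,213,135,-87.6,[1.4,0,0])"
```

```text
t 4.12 at [567.4  97.3 249.7] [ 1.7998e+02 -1.0000e-02 -8.8530e+01] F [-0.1  0.3 -0.4] open 21.4 29.994700849056244
shift cm [-11.58  -0.05  11.47] rot [ 0.06 -1.41 -0.93]
```

Call:
send_rows --plan '[[[-3, 0, 0.5, 0, 0, 0], [-6, 0, 1.5, 0, -0.5, 0], [-9, 0, 3, 0, -1, -0.5], [-11, 0, 5, 0, -1.4, -0.9], [-11.6, 0, 7.5, 0, -1.4, -0.9], [-11.6, 0, 10, 0, -1.4, -0.9], [-11.6, 0, 11.3, 0, -1.4, -0.9], [-11.6, 0, 11.4, 0, -1.4, -0.9]]]'

```text
clock: 4.78
tool_pos: [0.563, 0.2111, 0.1323]
orientation: [179.7, 1.2, -87.8]
force: [-1.5, -0.1, -0.5]
opening: 0.0217
gripper_force: 30.0
```

```bash
python3 - <<'E'
from go import *
import time
s=snap('scene'); t=snap('top')
for n in range(1): pass
go(564.9,213,121.5,-87.6,[1.4,0,0])
a=cv2.resize(cv2.cvtColor(s['img'],cv2.COLOR_RGB2BGR)[110:240,220:370],None,fx=4,fy=4,interpolation=cv2.INTER_CUBIC)
cv2.imwrite('pics/s2.png',a)
E
```

```text
t 4.88 at [565.  212.1 135.7] [179.98   1.35 -87.72] F [-0.3 -0.5 -0.5] open 22.0 29.99483048915863
shift cm [-0.06  0.    1.42] rot [ 0.07 -0.05 -0.12]
```

View pics/s2.png

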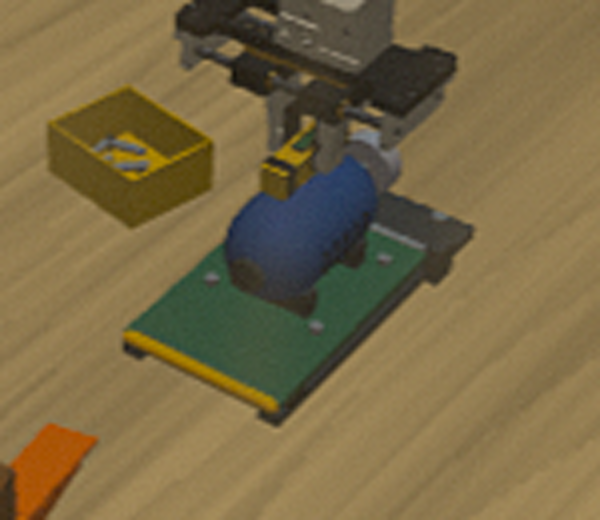

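The level hovers, aligned above the motor's crown. Lowering gently.

Call:
send_rows --plan '[[[0, 0, 0.5, 0, 0, 0], [0, 0, 0.9, 0, 0, 0], [0, 0, 1.2, 0, 0, 0], [0, 0, 1.4, 0, 0, 0], [0, 0, 1.4, 0, 0, 0]]]'

```text
clock: 5.3
tool_pos: [0.565, 0.2135, 0.1218]
orientation: [-180.0, 1.4, -87.6]
force: [-0.2, 0.1, -1.1]
opening: 0.0219
gripper_force: 30.0
```

Call:
send_rows --plan '[[[0, 0, 0.05, 0, 0, 0], [0, 0, 0.1, 0, 0, 0], [0, 0, 0.1, 0, 0, 0]]]'

```text
clock: 5.55
tool_pos: [0.565, 0.2136, 0.1216]
orientation: [-179.9, 1.4, -87.6]
force: [-2.5, -1.1, 8.5]
opening: 0.0216
gripper_force: 30.0
```

Call:
send_rows --plan '[[[0, 0, -0.05, 0, 0, 0], [0, 0, -0.05, 0, 0, 0]]]'

```text
clock: 5.72
tool_pos: [0.565, 0.2136, 0.1216]
orientation: [-179.9, 1.4, -87.6]
force: [-2.2, -1.7, 5.5]
opening: 0.0219
gripper_force: 30.0
```

Call:
send_rows --plan '[[[0, 0, 0, 0, 0, 0], [0, 0, 0, 0, 0, 0], [0, 0, 0, 0, 0, 0], [0, 0, 0, 0, 0, 0]]]' --fingers 0.6

```text
clock: 6.05
tool_pos: [0.5647, 0.2136, 0.1206]
orientation: [180.0, 1.4, -87.6]
force: [0.3, 0.3, -0.3]
opening: 0.043
gripper_force: 0.0
```

Call:
send_rows --plan '[[[0, 0, -0.8, 0, 0, 0], [0, 0, -2, 0, 0, 0], [0, 0, -4, 0, 0, 0], [0, 0, -7, 0, 0, 0], [0, 0, -10, 0, 0, 0], [0, 0, -13, 0, 0, 0]]]'

```text
clock: 6.55
tool_pos: [0.5648, 0.2102, 0.2528]
orientation: [-180.0, 1.4, -87.6]
force: [0.9, -0.4, 0.0]
opening: 0.0528
gripper_force: 0.0
```

```bash
python3 - <<'E'
from go import *
s=snap('scene')
go(570,-140,200,-76)
a=cv2.resize(cv2.cvtColor(s['img'],cv2.COLOR_RGB2BGR)[120:240,220:370],None,fx=4,fy=4,interpolation=cv2.INTER_CUBIC)
cv2.imwrite('pics/s3.png',a)
b=dict(np.load('last_top.npz')); h=cv2.cvtColor(b['img'],cv2.COLOR_RGB2HSV); H,S,V=cv2.split(h)
# grip location from top: brown pixels near heel
print(h[180:188:2,280:298:2].tolist())
E
```

```text
t 6.6 at [567.5 211.  260. ] [-179.48    1.56  -87.58] F [3.1 1.4 7.4] open 52.4 0.0
shift cm [35.23  1.28  5.03] rot [ -0.68   1.51 -11.59]
[[[17, 194, 192], [17, 206, 177], [16, 197, 145], [15, 193, 136], [15, 181, 124], [15, 169, 121], [16, 137, 132], [18, 108, 163], [18, 106, 171]], [[17, 245, 196], [16, 221, 142], [15, 172, 114], [14, 165, 110], [14, 163, 108], [15, 164, 109], [15, 146, 124], [18, 111, 159], [18, 106, 169]], [[17, 249, 199], [16, 223, 143], [15, 175, 109], [15, 164, 118], [14, 163, 111], [15, 162, 107], [15, 153, 113], [17, 117, 146], [18, 106, 171]], [[17, 251, 202], [17, 236, 161], [15, 180, 99], [14, 166, 120], [14, 168, 117], [15, 177, 114], [15, 172, 126], [17, 122, 153], [18, 106, 169]]]
```

View pics/s3.png

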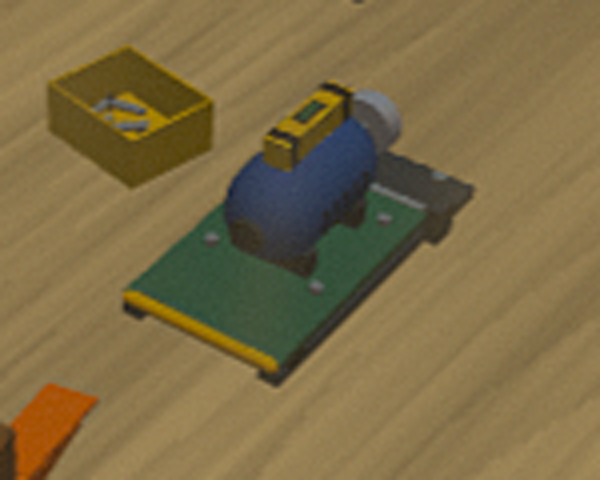

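The level sits balanced on the crown (310,120 in the crop), fingers clear. Now to the wedge.

Call:
send_rows --plan '[[[3, 0.2, 0, 0, 0, -1], [7, 0.5, 0, 0, 0.5, -3], [11, 0.8, 0, 0, 1, -5], [15, 1.2, 0, 0, 1.4, -7], [19, 1.5, 0, 0, 1.4, -9], [23, 1.8, 0, 0, 1.4, -11], [27, 2.1, 0, 0, 1.4, -11.6], [30, 2.2, 0, 0, 1.4, -11.6]]]' --fingers 0.8

```text
clock: 7.27
tool_pos: [0.5546, -0.0927, 0.2442]
orientation: [-179.8, -0.0, -76.0]
force: [0.7, -0.2, 1.1]
opening: 0.0701
gripper_force: 0.0
```

Call:
send_rows --plan '[[[0, 0, 0, 0, 0, 0], [0, 0, 0, 0, 0, 0]]]'

```text
clock: 7.43
tool_pos: [0.555, -0.0918, 0.2438]
orientation: [-179.8, -0.0, -76.2]
force: [0.7, 0.0, -0.2]
opening: 0.0701
gripper_force: 0.0
```

```bash
python3 - <<'E'
from go import *
s=snap('wrist','w3.png'); go(560,-90,250,-76)
E
```

```text
t 7.48 at [555.2 -90.8 243.8] [-1.7983e+02 -2.0000e-02 -7.6150e+01] F [-0.5  0.6  0. ] open 70.2 0.0
shift cm [ 0.04 -0.49 -0.62] rot [-0.17 -0.02 -0.15]
```

View pics/w3.png

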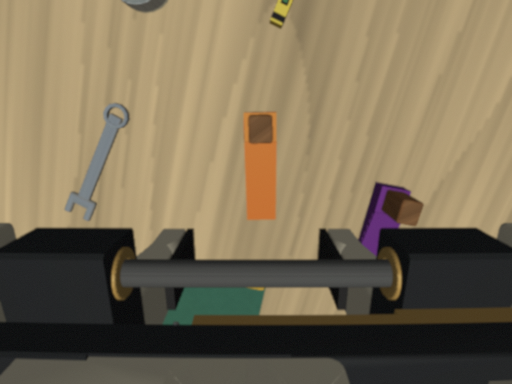

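Wedge nearly vertical in view: grip top at (260,129), thin end at (262,219).

```bash
python3 - <<'E'
from go import *
s=dict(np.load('last_wrist.npz')); H,S,V=cv2.split(cv2.cvtColor(s['img'],cv2.COLOR_RGB2HSV))
o=(H<=17)&(S>160)&(V>170)
g=(H<=17)&(V<150)&(S>100); g[:105]=0;g[150:]=0;g[:,:246]=0;g[:,:246]=0;g[:,275:]=0
c=max(cv2.findContours(g.astype(np.uint8),cv2.RETR_EXTERNAL,cv2.CHAIN_APPROX_NONE)[0],key=len).reshape(-1,2)
r=cv2.minAreaRect(plane(s,c,.072)[:,:2].astype(np.float32)*1000);print('grip',c.min(0),c.max(0),r)
mids=[]
for row in (160,170,180,190,200,210):
    x=np.flatnonzero(o[row,230:295])+230; z=.003+.0216*(219-row)/92
    q=plane(s,[[x.min()-.5,row],[x.max()+.5,row]],z)[:,:2]*1000; mids.append(q.mean(0)); print(row,x.min(),x.max(),q.round(1).tolist())
m=np.array(mids); k=np.polyfit(m[:,1],m[:,0],1); print('yaw',90+np.degrees(np.arctan(-k[0])),'axis x at y',[(y,np.polyval(k,y)) for y in(-150,-145,-20)])
col=np.flatnonzero(o[150:235,262])+150; print(col.max(),plane(s,[[262,col.max()+.5]],.003)*1000, plane(s,[[260,112]],.025)*1000)
E
```

```text
grip [248 114] [272 143] ((563.5327758789062, -143.54385375976562), (25.299758911132812, 30.09087562561035), 17.05542755126953)
160 246 275 [[570.7, -97.7], [533.6, -106.8]]
170 246 274 [[567.7, -84.6], [531.3, -93.6]]
180 246 274 [[564.6, -71.1], [527.6, -80.2]]
190 247 274 [[560.2, -57.6], [523.9, -66.5]]
200 247 274 [[556.9, -43.3], [520.0, -52.4]]
210 247 274 [[553.5, -28.6], [516.0, -37.8]]
yaw 104.44194802596003 axis x at y [(-150, np.float64(564.8596620547512)), (-145, np.float64(563.5719775382989)), (-20, np.float64(531.3798646269931))]
218 [[529.48963174 -20.86939208   3.        ]] [[ 567.18999741 -159.63611991   25.        ]]
```

```bash
python3 go.py 563.5 -143.5 30 -74.8
```

```text
t 7.48 at [555.2 -90.8 243.8] [-1.7983e+02 -2.0000e-02 -7.6150e+01] F [-0.5  0.6  0. ] open 70.2 0.0
shift cm [ 5.31  0.52 21.38] rot [-0.17 -0.02 -1.35]
```

Call:
send_rows --plan '[[[2, 0.2, 2, -0.1, 0, -0.5], [4, 0.4, 5, -0.2, 0, -1.3], [5.3, 0.5, 8.5, -0.2, 0, -1.3], [5.3, 0.5, 12, -0.2, 0, -1.3], [5.3, 0.5, 15.5, -0.2, 0, -1.3], [5.3, 0.5, 18.5, -0.2, 0, -1.3], [5.3, 0.5, 20.5, -0.2, 0, -1.3], [5.3, 0.5, 21.3, -0.2, 0, -1.3]]]'

```text
clock: 8.15
tool_pos: [0.562, -0.1415, 0.0274]
orientation: [179.7, 0.1, -74.7]
force: [0.3, 0.7, -0.4]
opening: 0.0702
gripper_force: 0.0
```

Call:
send_rows --plan '[[[0, 0, 0, 0, 0, 0], [0, 0, 0, 0, 0, 0]]]'

```text
clock: 8.32
tool_pos: [0.5646, -0.142, 0.0313]
orientation: [180.0, -0.0, -74.7]
force: [0.6, 0.0, 0.5]
opening: 0.0701
gripper_force: 0.0
```

```bash
python3 go.py 563.5 -143.5 30 -74.8
```

```text
t 8.32 at [ 564.6 -142.    31.3] [ 1.7997e+02 -4.0000e-02 -7.4660e+01] F [0.6 0.  0.5] open 70.1 0.0
shift cm [0.12 0.14 0.13] rot [ 0.03 -0.04  0.14]
```

Call:
send_rows --plan '[[[0.1, 0.1, 0.1, 0, 0, 0], [0.1, 0.1, 0.1, 0, 0, 0], [0.1, 0.1, 0.1, 0, 0, 0], [0.1, 0.1, 0.1, 0, 0, 0], [0.1, 0.1, 0.1, 0, 0, 0], [0.1, 0.1, 0.1, 0, 0, 0], [0.1, 0.1, 0.1, 0, 0, 0], [0.1, 0.1, 0.1, 0, 0, 0]]]' --fingers 0

```text
clock: 8.98
tool_pos: [0.5632, -0.144, 0.0297]
orientation: [180.0, -0.0, -74.8]
force: [-0.3, -0.2, 1.0]
opening: 0.0259
gripper_force: 29.9
```

```bash
python3 go.py 573.5 -30 30 -87.5
```

```text
t 8.98 at [ 563.2 -144.    29.7] [ 1.7997e+02 -3.0000e-02 -7.4750e+01] F [-0.3 -0.2  1. ] open 25.9 29.910537600517273
shift cm [-10.73  -3.99  -0.04] rot [ 0.03 -0.03 12.75]
```

```bash
python3 go.py 576.8 -68 38 -87.55
```

```text
t 8.98 at [ 563.2 -144.    29.7] [ 1.7997e+02 -3.0000e-02 -7.4750e+01] F [-0.3 -0.2  1. ] open 25.9 29.910537600517273
shift cm [-6.97 -3.31 -0.83] rot [ 0.03 -0.03 12.8 ]
```

Call:
send_rows --plan '[[[0, 0, -0.5, 0, 0, 0], [-0.5, -0.3, -0.8, 0, 0, 1], [-1.5, -0.8, -0.8, 0, 0, 3], [-3, -1.5, -0.8, 0, 0, 6], [-4.5, -2.2, -0.8, 0, 0, 9], [-6, -2.9, -0.8, 0, 0, 11.5], [-6.8, -3.2, -0.8, 0, 0, 12.8], [-7, -3.3, -0.8, 0, 0, 12.8]]]'

```text
clock: 9.65
tool_pos: [0.5766, -0.0665, 0.0376]
orientation: [179.9, -0.0, -87.5]
force: [-0.3, 0.5, -1.0]
opening: 0.0258
gripper_force: 29.9
```

Call:
send_rows --plan '[[[0, 0, 0, 0, 0, 0], [0, 0, 0, 0, 0, 0]]]'

```text
clock: 9.82
tool_pos: [0.5762, -0.068, 0.0375]
orientation: [179.9, -0.0, -87.5]
force: [0.3, -1.1, -1.4]
opening: 0.0262
gripper_force: 29.9
```

```bash
python3 - <<'E'
from go import *
s=snap('top'); w=snap('wrist'); sc=snap('scene')
go(576.8,-68,30,-87.55)
h=cv2.cvtColor(s['img'],cv2.COLOR_RGB2HSV);H,S,V=cv2.split(h)
o=(H>=13)&(H<=18)&(S>200)&(V>165); o[:150]=0;o[230:]=0;o[:,:210]=0;o[:,330:]=0
ys,xs=np.nonzero(o); print(xs.min(),xs.max(),ys.min(),ys.max())
for col in range(xs.min()+3,min(xs.max(),xs.min()+45),8):
    y=np.flatnonzero(o[:,col]); d=(col-xs.min())*2.9; print(col,(plane(s,[[col,y.min()-.5],[col,y.max()+.5]],.011+.2*d/1000)[:,:2]*1000).mean(0).round(1))
a=np.hstack([s['img'][130:230,110:330],]); cv2.imwrite('pics/t3.png',cv2.resize(cv2.cvtColor(a,cv2.COLOR_RGB2BGR),None,fx=3.5,fy=3.5,interpolation=cv2.INTER_CUBIC))
E
```

```text
t 9.97 at [576.2 -68.4  37.5] [ 1.7994e+02 -4.0000e-02 -8.7570e+01] F [-0.  -0.2 -2.3] open 25.9 29.909145534038544
shift cm [-0.04 -0.06  0.75] rot [ 0.06 -0.04 -0.02]Traceback (most recent call last):
  File "<stdin>", line 6, in <module>
    return umr_minimum(a, axis, None, out, keepdims, initial, where)
ValueError: zero-size array to reduction operation minimum which has no identity
```

```bash
python3 - <<'E'
from h import *
a=dict(np.load('last_scene.npz'))['img'][120:270,180:360]; s=dict(np.load('last_top.npz'))['img'][110:260,110:310]
a=cv2.resize(a,(400,333),interpolation=cv2.INTER_CUBIC); s=cv2.resize(s,(400,300),interpolation=cv2.INTER_CUBIC)
cv2.imwrite('pics/m3.png',cv2.cvtColor(np.hstack([a[:300],s]),cv2.COLOR_RGB2BGR))
E
```

```text
(no output)
```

View pics/m3.png

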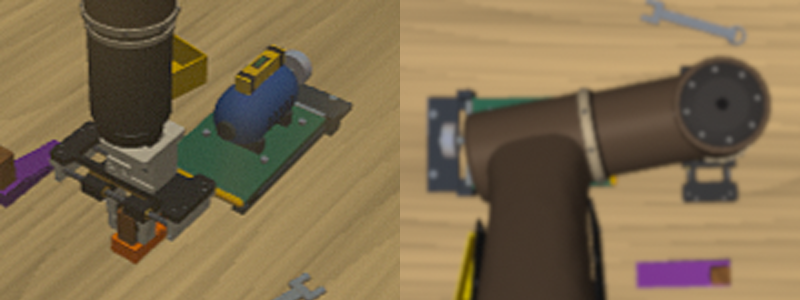

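The wedge is held straight before the lip, level still on top. Lowering to the bench and advancing.

Call:
send_rows --plan '[[[0, 0, 0.3, 0, 0, 0], [0, 0, 0.55, 0, 0, 0], [0, 0, 0.7, 0, 0, 0], [0, 0, 0.8, 0, 0, 0], [0, 0, 0.8, 0, 0, 0], [0, 0, 0.8, 0, 0, 0]]]'

```text
clock: 10.47
tool_pos: [0.5762, -0.068, 0.0297]
orientation: [179.9, -0.0, -87.5]
force: [-2.3, -1.7, 3.2]
opening: 0.0259
gripper_force: 29.9
```

```bash
python3 go.py 574.4 -11 29.7 -87.55
```

```text
t 10.47 at [576.2 -68.   29.7] [ 1.7993e+02 -5.0000e-02 -8.7550e+01] F [-2.3 -1.7  3.2] open 25.9 29.907360076904297
shift cm [-5.71 -0.06 -0.  ] rot [ 0.07 -0.05  0.  ]
```

Call:
send_rows --plan '[[[-0.4, 0, 0, 0, 0, 0], [-1.1, 0, 0, 0, 0, 0], [-1.9, 0, 0, 0, 0, 0], [-2.7, 0, 0, 0, 0, 0], [-3.5, 0, 0, 0, 0, 0], [-4.2, 0, 0, 0, 0, 0], [-4.7, 0, 0, 0, 0, 0], [-5, 0, 0, 0, 0, 0]]]'

```text
clock: 11.13
tool_pos: [0.5745, -0.0169, 0.0297]
orientation: [180.0, -0.0, -87.5]
force: [-0.0, -4.0, 3.0]
opening: 0.0258
gripper_force: 29.9
```

Call:
send_rows --plan '[[[-0.2, 0, 0, 0, 0, 0], [-0.4, 0, 0, 0, 0, 0], [-0.4, 0, 0, 0, 0, 0]]]'

```text
clock: 11.38
tool_pos: [0.5743, -0.0135, 0.0297]
orientation: [180.0, -0.0, -87.5]
force: [-0.0, 0.1, 5.7]
opening: 0.0259
gripper_force: 29.9
```

Call:
send_rows --plan '[[[-0.2, 0, 0, 0, 0, 0], [-0.4, 0, 0, 0, 0, 0], [-0.4, 0, 0, 0, 0, 0]]]'

```text
clock: 11.63
tool_pos: [0.5741, -0.0097, 0.0297]
orientation: [180.0, -0.0, -87.6]
force: [-0.7, -1.6, 5.4]
opening: 0.0263
gripper_force: 29.9
```

Call:
send_rows --plan '[[[-0.2, 0, 0, 0, 0, 0], [-0.4, 0, 0, 0, 0, 0], [-0.4, 0, 0, 0, 0, 0]]]'

```text
clock: 11.88
tool_pos: [0.5739, -0.0065, 0.0297]
orientation: [180.0, -0.1, -87.6]
force: [0.4, -6.7, 3.8]
opening: 0.0259
gripper_force: 29.9
```

Call:
send_rows --plan '[[[-0.1, 0, 0, 0, 0, 0], [-0.2, 0, 0, 0, 0, 0], [-0.3, 0, 0, 0, 0, 0], [-0.4, 0, 0, 0, 0, 0], [-0.4, 0, 0, 0, 0, 0]]]'

```text
clock: 12.3
tool_pos: [0.5734, -0.0039, 0.0298]
orientation: [179.9, -0.2, -87.6]
force: [0.9, -15.2, 6.7]
opening: 0.0259
gripper_force: 29.9
```

Call:
send_rows --plan '[[[-0.1, 0, 0, 0, 0, 0], [-0.2, 0, 0, 0, 0, 0], [-0.3, 0, 0, 0, 0, 0], [-0.4, 0, 0, 0, 0, 0], [-0.5, 0, 0, 0, 0, 0], [-0.5, 0, 0, 0, 0, 0]]]'

```text
clock: 12.8
tool_pos: [0.573, 0.001, 0.0299]
orientation: [179.9, -0.2, -87.6]
force: [-0.6, -14.3, 7.7]
opening: 0.0256
gripper_force: 29.9
```

```bash
python3 - <<'E'
from go import *
go(573,21,29.7,-87.55)
s=snap('scene')
def lip(s):
    H,S,V=cv2.split(cv2.cvtColor(s['img'],cv2.COLOR_RGB2HSV))
    y=(H>=20)&(H<=32)&(S>150)&(V>90); y[:185]=0;y[225:]=0;y[:,:262]=0;y[:,300:]=0
    return y
y=lip(s); 
for c in (275,278,281,284): 
    r=np.flatnonzero(y[:,c]); print(c,r.min() if len(r) else 0,r.max() if len(r) else 0)
for l in((570.6,77,18),(570.6,77,23.5)): print(proj(s,np.array([[l[0]+50,l[1]+2,l[2]]])/1000))
E
```

```text
t 12.8 at [573.    1.   29.9] [ 1.7989e+02 -1.6000e-01 -8.7590e+01] F [ -0.6 -14.3   7.7] open 25.6 29.912776350975037
shift cm [-2.   -0.09  0.01] rot [ 0.11 -0.16 -0.04]
275 0 0
278 0 0
281 208 209
284 207 210
[[282.90509491 208.05582098]]
[[283.00262875 206.66171661]]
```

Call:
send_rows --plan '[[[-0.1, 0, 0, 0, 0, 0], [-0.2, 0, 0, 0, 0, 0], [-0.35, 0, 0, 0, 0, 0], [-0.5, 0, 0, 0, 0, 0], [-0.65, 0, 0, 0, 0, 0], [-0.75, 0, 0, 0, 0, 0], [-0.8, 0, 0, 0, 0, 0], [-0.8, 0, 0, 0, 0, 0]]]'

```text
clock: 13.52
tool_pos: [0.5725, 0.0089, 0.0298]
orientation: [179.9, -0.2, -87.6]
force: [0.3, -14.7, 7.4]
opening: 0.0259
gripper_force: 29.9
```

Call:
send_rows --plan '[[[-0.1, 0, 0, 0, 0, 0], [-0.2, 0, 0, 0, 0, 0], [-0.35, 0, 0, 0, 0, 0], [-0.5, 0, 0, 0, 0, 0], [-0.65, 0, 0, 0, 0, 0], [-0.75, 0, 0, 0, 0, 0], [-0.8, 0, 0, 0, 0, 0], [-0.8, 0, 0, 0, 0, 0]]]'

```text
clock: 14.18
tool_pos: [0.5721, 0.0169, 0.0298]
orientation: [179.9, -0.2, -87.6]
force: [0.3, -14.2, 7.3]
opening: 0.0257
gripper_force: 29.9
```

Call:
send_rows --plan '[[[-0.1, 0, 0, 0, 0, 0], [-0.2, 0, 0, 0, 0, 0], [-0.3, 0, 0, 0, 0, 0], [-0.3, 0, 0, 0, 0, 0], [-0.3, 0, 0, 0, 0, 0]]]'

```text
clock: 14.6
tool_pos: [0.572, 0.02, 0.0298]
orientation: [179.9, -0.2, -87.6]
force: [-0.3, -12.9, 8.1]
opening: 0.0257
gripper_force: 29.9
```

```bash
python3 - <<'E'
from go import *
go(573,21,29.7,-87.55)
a=dict(np.load('last_scene.npz'))['img']; im0=a.astype(np.float32)
N=[snap('scene') for _ in range(8)]; im1=np.mean([n['img'].astype(np.float32) for n in N],0)
np.save('im1.npy',im1)
s=N[0]
# optical flow of lip/level between rest (averaged not available) and now
g0=cv2.cvtColor(a,cv2.COLOR_RGB2GRAY); g1=cv2.cvtColor(im1.clip(0,255).astype(np.uint8),cv2.COLOR_RGB2GRAY)
def sh(x0,x1,y0,y1):
    w=cv2.createHanningWindow((x1-x0,y1-y0),cv2.CV_32F)
    return cv2.phaseCorrelate(np.float32(g0[y0:y1,x0:x1]),np.float32(g1[y0:y1,x0:x1]),w)
for n,b in dict(lipcorner=(272,304,190,220),level=(280,312,136,164),motor=(275,320,140,196),bin=(228,275,128,168)).items(): print(n,sh(*b))
d=np.array([[570.6+60,80,23.5],[570.6+60,80,18.],[565,212,138],[565,215.3,140.1]])/1000
p=proj(s,d); print('expected from rest: lip',p[0]-p[1],'level',p[3]-p[2])
a2=cv2.resize(im1[110:270,180:360].clip(0,255).astype(np.uint8),None,fx=4,fy=3.7,interpolation=cv2.INTER_CUBIC); cv2.imwrite('pics/f.png',cv2.cvtColor(a2,cv2.COLOR_RGB2BGR))
E
```

```text
t 14.6 at [572.   20.   29.8] [ 1.7987e+02 -1.5000e-01 -8.7590e+01] F [ -0.3 -12.9   8.1] open 25.7 29.910964965820312
shift cm [-0.1 -0.1  0. ] rot [ 0.13 -0.15 -0.04]
lipcorner ((0.09019674925813526, -0.39127252393979717), 0.9547812461853027)
level ((0.26829183721294747, -0.5439551056809382), 1.018471606572469)
motor ((1.1191077820465658, -0.6685166408841035), 0.8228314212516502)
bin ((4.289060822325418, -2.266347733648999), 0.603386116027832)
expected from rest: lip [ 0.10557551 -1.39483854] level [ 0.68636067 -1.06969785]
```

View pics/f.png

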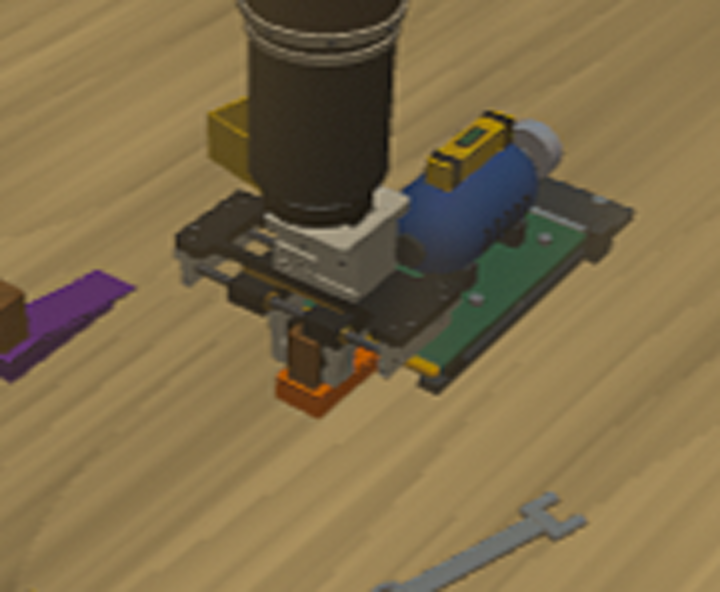

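The level still sits on top; lip is partly hidden by the gripper. Measuring the rise against the rest picture on the unhidden parts.

```bash
python3 - <<'E'
from go import *
r=cv2.imread('pics/s3.png'); r=cv2.resize(r,(150,120),interpolation=cv2.INTER_AREA)
im1=cv2.cvtColor(np.load('im1.npy').astype(np.float32),cv2.COLOR_RGB2BGR)[120:240,220:370]
g0=cv2.GaussianBlur(r,(0,0),.7).astype(np.float32).mean(2); g1=cv2.GaussianBlur(im1,(0,0),.7).mean(2)
s=dict(np.load('last_scene.npz'))
hz=np.array([570.6-.0427*220,77+.999*220,27.5]); 
def exp(P):
    u=np.array([-.0427,.9991,0]); P=np.array(P,float); d=(P-hz)@u; z=P[2]-hz[2]; t=.025
    Q=P+u*(d*np.cos(t)+z*np.sin(t)-d)+np.array([0,0,(-d*np.sin(t)+z*np.cos(t)-z)])
    q=proj(s,np.array([P,Q])/1000); return (q[1]-q[0]).round(2)
def ecc(name,pts,P):
    m=np.zeros(g0.shape,np.uint8); cv2.fillConvexPoly(m,np.array(pts,np.int32),255)
    W=np.eye(2,3,dtype=np.float32)
    cc,W=cv2.findTransformECC(g0,g1,W,cv2.MOTION_TRANSLATION,(3,200,1e-5),m,3); print(name,W[:,2].round(2),'cc',round(cc,3),'full lift:',exp(P))
# crop px = s3 px/4
ecc('level',np.array([[255,130],[325,72],[362,88],[360,110],[295,175],[258,165]])/4,(565,212,125))
ecc('platebolts',np.array([[300,270],[370,205],[405,220],[330,310]])/4,(620,180,24))
ecc('lipcorner',np.array([[240,345],[285,345],[300,360],[265,392],[240,375]])/4,(636,80,20))
ecc('plate edge',np.array([[285,340],[400,240],[430,260],[285,392]])/4,(636,130,22))
ecc('hingestand',np.array([[415,165],[480,190],[480,220],[430,250]])/4,(636,297,22))
E
```

```text
level [ 0.44 -0.14] cc 0.941 full lift: [ 0.49 -0.95]
platebolts [-0.75 -0.29] cc 0.965 full lift: [ 0.07 -0.74]
lipcorner [ 0.57 -1.7 ] cc 0.951 full lift: [ 0.09 -1.38]
plate edge [-0.17 -0.23] cc 0.995 full lift: [ 0.09 -1.06]
hingestand [-1.52  1.1 ] cc 0.928 full lift: [-0.02  0.  ]
```

```bash
python3 - <<'E'
from go import *
s=dict(np.load('last_scene.npz'))
def load(f,h): return cv2.resize(cv2.imread('pics/'+f),(150,h),interpolation=cv2.INTER_AREA).astype(np.float32)
im1=cv2.cvtColor(np.load('im1.npy').astype(np.float32),cv2.COLOR_RGB2BGR)
L={'s2':(load('s2.png',130),110),'s3':(load('s3.png',120),120),'now':(im1[110:240,220:370],110)}
for n,(I,y0) in L.items():
    B,G,Rr=cv2.split(I); Y=np.minimum(G,Rr)-B   # yellowness
    out=[]
    for c in range(283,290):
        col=Y[203-y0:218-y0,c-220]; base=np.percentile(col,30); w=(col-base-20).clip(0); out.append(((w*np.arange(203,218)).sum()/max(w.sum(),1)).round(2))
    # same for level: near end-face bottom boundary centroid of yellow in level region
    reg=Y[135-y0:168-y0,280-220:312-220]; w=(reg-60).clip(0); yy,xx=np.mgrid[135:168,280:312]
    print(n,'lip rows',out,'level centroid',(w*xx).sum()/w.sum(),(w*yy).sum()/w.sum())
print('lip exp',proj(s,np.array([[632,79.7,18],[632,79.7,23.5]])/1000))
hp=plane(s,[[180+316/4,110+416/3.7],[180+277/4,110+400/3.7]],0)*1000; print('heel bottom corners',hp.round(1))
E
```

```text
s2 lip rows [np.float64(208.09), np.float64(208.83), np.float64(210.03), np.float64(210.66), np.float64(210.94), np.float64(211.24), np.float64(212.66)] level centroid 291.76121562952244 148.60564399421128
s3 lip rows [np.float64(208.08), np.float64(208.83), np.float64(210.14), np.float64(210.56), np.float64(210.94), np.float64(211.2), np.float64(212.56)] level centroid 296.8561151079137 148.2324876940553
now lip rows [np.float64(207.27), np.float64(207.43), np.float64(208.78), np.float64(209.43), np.float64(209.9), np.float64(210.02), np.float64(211.0)] level centroid 297.67159073239 146.97508163582646
lip exp [[286.19888807 209.61060347]
 [286.30538598 208.21560955]]
heel bottom corners [[593.    1.8   0. ]
 [559.9  -2.2   0. ]]
```

Call:
send_rows --plan '[[[-0.05, 0, 0, 0, 0, 0], [-0.1, 0, 0, 0, 0, 0], [-0.1, 0, 0, 0, 0, 0], [-0.1, 0, 0, 0, 0, 0], [-0.1, 0, 0, 0, 0, 0], [-0.1, 0, 0, 0, 0, 0]]]'

```text
clock: 15.5
tool_pos: [0.572, 0.0209, 0.0298]
orientation: [179.9, -0.2, -87.6]
force: [0.1, -13.9, 7.3]
opening: 0.0259
gripper_force: 29.9
```

```bash
python3 - <<'E'
from go import *
go(573,21,29.7,-87.55)
print(ctrl.close_job())
E
```

```text
t 15.5 at [572.   20.9  29.8] [ 1.7987e+02 -1.5000e-01 -8.7600e+01] F [  0.1 -13.9   7.3] open 25.9 29.91105169057846
shift cm [-0.01 -0.1   0.01] rot [ 0.13 -0.15 -0.05]
the job is handed in; nothing more can be done
None
```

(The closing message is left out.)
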